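Unpin the test station guard and hold it open

ROBOT

A 7-joint arm with a two-finger parallel gripper is mounted at the origin on the work surface. World frame = base frame: x ahead of the robot, y to its left, z up, the work surface at z = 0. Lengths are in m, angles in rad, forces in N, time in s.
With the tool pointing down it reaches from about 0.425 to 0.95 m from the base axis. Payload 4.7 kg.
Tool frame: the origin (TCP) lies between the finger pads; the fingertips stand 25 mm ahead of it and the grasp point (between the pads) lies 6 mm ahead of it; x points along the fingers, z is the direction in which the jaws open and shut, and the axes are right-handed (so a half turn about x gives the same grasp; the last joint's range is limited). The gripper opens to 85 mm and grips with 20 to 120 N. Pads are 22 mm wide; open, the fingers measure 114 mm over their backs; the gripper's body (76 mm by 85 mm) begins 54 mm behind the grasp point. The pads swing forward as they close: fully open they stand 13 mm farther back than shut.
Start: joints at [-1.278, 0.469, -0.049, 1.532, 0.024, 1.141, -0.082], TCP at [0.213, 0.64, 0.256] pointing down, gripper open.
Joint ranges: [-2.59, 2.59], [-0.33, 1.99], [-1.39, 1.29], [0.1, 2.45], [-1.04, 4.18], [0.21, 1.99], [-2.66, 2.66]. Speed limits (rad/s): [2.57, 2.57, 3.14, 3.14, 3.14, 3.14, 3.14].

INTERFACE

Orientations are given as a 3x3 rotation matrix whose columns are the frame's x, y, z axes.
In Python, from rig import * gives the robot as it stands. Calls block until the motion is done:
- movep(position, orientation): joint-space move of the TCP to a pose.
- move_l(position, attitude=None, feed=0.15, until_force=None): straight line of the TCP; attitude=None keeps the orientation; feed is the mean speed in m/s. With until_force (N) it stops when the force on the tool has changed by that much, and returns True; else False.
- move_joints(angles): joint-space move.
- command_gripper(opening, newtons=None): finger opening in m; newtons is the grip in N (None keeps the last); returns when the fingers have stopped.
- sleep(seconds).
- inverse_kinematics(position, orientation): joint angles nearest the present ones, or None.
- sense(): the state.
- camera(name): name is "side" or "top" or "wrist"; returns (picture, depth): 420x560x3 uint8, red, green, blue; 420x560 float32, m along the optical axis (not along the pixel's ray), 0 where there is no reading.
- camera_params(name): a dict with "K" (3x3 intrinsics, pixels), "position" and "rotation" of the camera in the world; the wrist camera has in their place "tool_from_camera" (4x4, takes a point from camera to tool coordinates, whose origin is the TCP and whose axes are the tool frame's). Camera axes: x right, y down, z forward; pixel columns grow to the right and rows downward; lengths in m; the calibration is good to about 2 mm. A picture is of the moment at which its call begins: read the wrist's pose just before it. camera_params takes no time and is no camera call.
A pose or a line that the arm cannot do raises Unreachable and nothing moves.
- finish_job(): hands the job in, once; it reports no verdict.
The state is a dict: "time_s": time; "joint_pos": joint angles; "qd": joint speeds; "joint_efforts": joint torques, N m; "position": TCP position; "tcp_rot": TCP orientation; "wrist_force": force on the tool from outside, world axes, zero at the start; "ft_torque": the same for the moment, N m; "finger_gap": finger opening in m.
Only numpy, scipy, OpenCV 4.12 (cv2) and the standard library are available. Lean on these libraries where they do the work, as an engineer would, in place of code of your own. Each camera call takes 0.05 s, during which the arm holds its last target.

TASK

Lift the red-headed drop pin up out of the hasp of the trap test station's guard and park it upright in the pipe-stub holder on the bench, its collar resting on the rim. Then take the guard by the black sleeve of its upright pull bar, swing it open to 60 degrees from shut and keep holding it there against its closing spring so the trap can be inspected: the job finishes with the gripper still holding the sleeve. Leave everything else on the bench where it is.

Things in the scene. Friction and masses are not known exactly. Their poses are not given: they have to be found in the camera images.
- station: steam trap test station fixed to the bench; green base plate 300 x 300 x 12 mm. Origin: centre of its underside; x to its back, y to its left (seen from the robot), z up. Front: swing guard between two grey posts 188 mm high at x -120; clear side screens to 173 mm; gauge 221 mm high at x +10, y +152; cast trap 170 mm high in the middle. Open top.
- pin_eye (a point): centre of the 14 mm hole in the station's fixed hasp eye (steel plate 50 x 50 x 6 mm), on its upper face, 196 mm above the bench, at station x -150, y -145 mm. The guard's own lug, with a like hole, lies under it (upper face 170 mm up); the pin hangs down through both and keeps the guard shut.
- pin: drop pin, 110 mm long, 0.11 to 0.23 kg: steel shank 10 mm across, 60 mm long; above it a steel collar disc 44 mm across, 6 mm thick; on top a red barrel grip 22 mm across, 44 mm long. Origin at the shank's lower tip, z up along the pin. At the start it hangs upright by its collar in the hasp eye, tip 136 mm above the bench; clear of the hasp once lifted 60 mm.
- pin_head (a point): point on the pin's axis in the red barrel grip, 90 mm above the shank tip, 30 mm above the underside of the collar and 20 mm below the pin's top: where to grip it from above.
- pin_collar (a point): point on the pin's axis at the underside of its collar, 60 mm above the shank tip.
- holder_mouth (a point): centre of the open upper end of the pin holder, 100 mm above the bench: an upright galvanized pipe stub, inside diameter 26 mm, outside 34 mm, open all the way down, on a dark round flange 90 mm across bolted to the bench. It stands on the right or the left part of the bench.
- guard (a joint): opening angle of the guard, rad: 0 shut, growing as its free end swings towards the robot (clockwise from above; hinge at its left end). 60 degrees is 1.047. Stops at 0 and 1.75. A spring always swings it shut: 0.5 N m when shut, 1.0 N m at 60 degrees. Yellow frame with clear panel, 205 mm wide, from 30 to 175 mm above the bench.
- guard_hinge (a point): point on the guard's upright hinge axis, 175 mm above the bench, at station x -120, y +110 mm.
- sleeve: the guard's pull grip: a black rubber sleeve, 19 mm across and 44 mm long, upright on top of the guard's steel pull bar, near the guard's free end. It revolves freely about its own upright axis, so the bar can turn in a firm grip. Origin at the centre of its lower end, 194 mm above the bench.
- guard_handle (a point): grip point: centre of the black sleeve, on its axis, 216 mm above the bench (sleeve from 194 to 238 mm, steel cap to 241 mm, nothing else of the guard at that height). Guard shut, it lies 40 mm in front (station -x) of the hinge axis and 170 mm to its right (-y): 175 mm from it.
- trap_lid: dark cast iron trap lid, 110 mm across, 43 mm high, lying on the bench; leave it. Origin at the centre of its underside.
- elbow: galvanized pipe elbow, 46 mm high, about 75 x 75 mm, lying on the bench; leave it. Origin at its bend, on the underside.
- wrench: open-ended wrench, 200 mm long, under 15 mm high, lying flat on the bench along its own x axis in front of the station; leave it. Origin near its middle, on the underside.
- seat_a: brass trap seat, 30 mm across, 19 mm high, in the sheet-metal tray (190 x 140 x 28 mm) on the right; leave it.
- seat_b: second brass trap seat, the same; leave it.
- bellows: bronze bellows element, 43 mm across, 56 mm high, in the tray; leave it.
- hex_key: dark steel hex key, 8 mm thick, 114 x 44 mm, in the tray; leave it.
Not all that is in view belongs to the job. Several things have the shape of the pin; the one meant has the colours described above. What is shaped like the part that bears holder_mouth but yellow is not meant.

How it is judged:
By the outcome, as a careful person would: the job done as asked, in the order asked, and still so for the second after the job is handed in, while the arm keeps its last pose, push and grip.
It also fails if it takes over 58 s, if anything falls off the work surface, if the arm or the gripper's body presses on something with over 40 N, if the wrist force passes 120 N, or if a joint passes its speed limit or range.

## Working session

There is one attempt and no reset: what is moved stays moved. The work goes in short steps, each a Python script; the robot and the scene stay as the last script left them, time stands still between calls to the robot, and variables do not carry over. Pictures are saved under pics/ and viewed, and the job is handed in when it is done.

```bash
ls; mkdir -p pics
python3 - <<'E'
from rig import *
import cv2,numpy as np
s=sense();print(s['time_s'],s['position'],s['finger_gap'])
for n in ("side","top","wrist"):
    p,d=camera(n);cv2.imwrite(f"pics/{n}0.png",p[:,:,::-1]);np.savez(f"{n}0.npz",p=p,d=d)
    c=camera_params(n);print(n,{k:np.round(v,4).tolist() for k,v in c.items()})
E
```

```text
pics
0.0 [0.21329623 0.63986169 0.25524347] 0.08559455051593368
side {'K': [[435.4995, 0.0, 276.8336], [0.0, 435.4995, 209.0048], [0.0, 0.0, 1.0]], 'position': [0.0319, -0.9704, 0.8939], 'rotation': [[0.8521, -0.3062, 0.4245], [-0.523, -0.4662, 0.7136], [-0.0206, -0.83, -0.5574]]}
top {'K': [[513.886, 0.0, 281.8627], [0.0, 513.886, 218.8798], [0.0, 0.0, 1.0]], 'position': [0.3772, -0.0257, 1.3575], 'rotation': [[-0.0038, -0.9866, 0.1632], [-0.9997, 0.0078, 0.0235], [-0.0245, -0.163, -0.9863]]}
wrist {'K': [[308.3977, 0.0, 281.8722], [0.0, 308.3977, 211.1276], [0.0, 0.0, 1.0]], 'tool_from_camera': [[-0.0005, -0.2978, 0.9546, -0.1169], [-0.0006, -0.9546, -0.2978, 0.0762], [1.0, -0.0007, 0.0003, -0.0004], [0.0, 0.0, 0.0, 1.0]]}
```

View pics/side0.png

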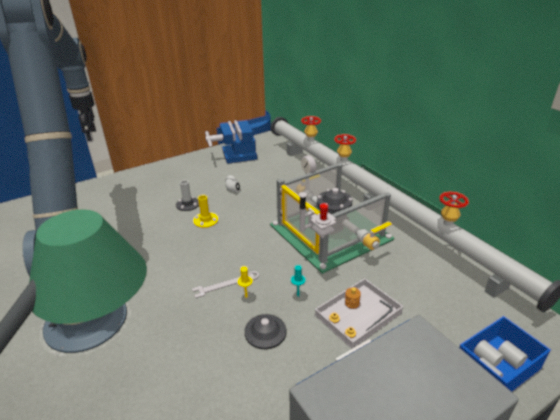

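View pics/top0.png

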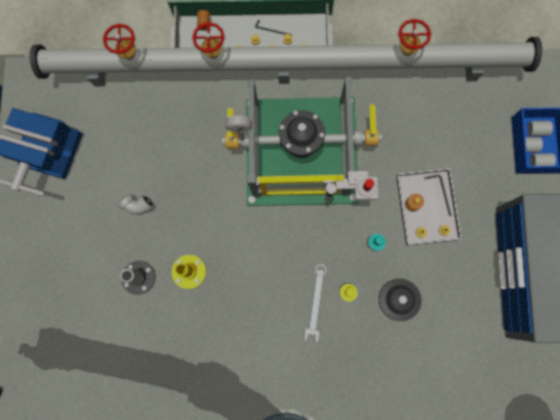

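View pics/wrist0.png

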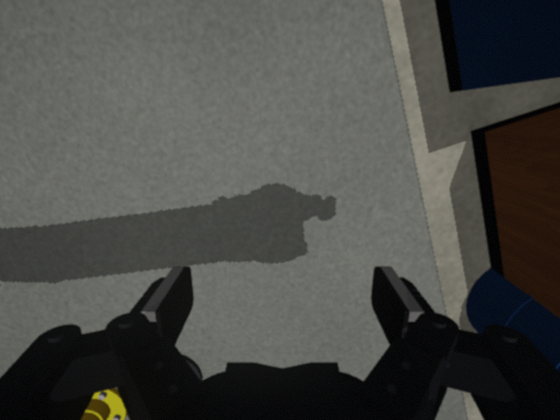

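The side view shows the red pin at (323,212), the black sleeve at about (303,200), the grey holder at (187,190) and the yellow decoy at (205,208). In the top view the red head is at (369,184) and the holder at about (130,275). I'll zoom in and measure.

```bash
cat > h.py <<'E'
import numpy as np,cv2
from rig import *
def pix2ray(c,u,v):
    K=c['K'];R=np.array(c['rotation']);d=R@np.linalg.solve(np.array(K),[u,v,1.]);return np.array(c['position']),d
def onz(c,u,v,z):
    o,d=pix2ray(c,u,v);return o+d*(z-o[2])/d[2]
def two(c1,p1,c2,p2):
    A=[];b=[];
    for c,p in((c1,p1),(c2,p2)):
        o,d=pix2ray(c,*p);d/=np.linalg.norm(d);P=np.eye(3)-np.outer(d,d);A.append(P);b.append(P@o)
    x=np.linalg.lstsq(np.vstack(A),np.hstack(b),rcond=None)[0]
    return x,np.linalg.norm(np.vstack(A)@x-np.hstack(b))
def proj(c,X):
    p=np.array(c['rotation']).T@(np.array(X)-c['position']);p=np.array(c['K'])@p;return p[:2]/p[2]
def wristcam(s):
    c=camera_params('wrist');T=np.array(c['tool_from_camera']);R=np.array(s['tcp_rot'])
    return {'K':c['K'],'rotation':R@T[:3,:3],'position':np.array(s['position'])+R@T[:3,3]}
def redmask(p):
    h=cv2.cvtColor(p,cv2.COLOR_RGB2HSV);return (((h[...,0]<8)|(h[...,0]>172))&(h[...,1]>150)&(h[...,2]>60)).astype(np.uint8)
E
python3 - <<'E'
from h import *
for n,(x0,y0,x1,y1) in {'side':(160,150,420,290),'top':(100,70,400,300)}.items():
    f=np.load(n+'0.npz');p=f['p'];d=f['d'];c=camera_params(n)
    cv2.imwrite(f'pics/{n}0z.png',cv2.resize(p[y0:y1,x0:x1,::-1],None,fx=2.6,fy=2.6,interpolation=cv2.INTER_CUBIC))
    k,l,st,ce=cv2.connectedComponentsWithStats(redmask(p))
    for i in range(1,k):
        if st[i,4]>20: print(n,st[i],ce[i], d[l==i].mean())
    h=cv2.cvtColor(p,cv2.COLOR_RGB2HSV)
    g=((h[...,0]>60)&(h[...,0]<85)&(h[...,1]>90)).astype(np.uint8)
    k,l,st,ce=cv2.connectedComponentsWithStats(g)
    for i in range(1,k):
        if st[i,4]>150: print('green',n,st[i],ce[i])
E
```

```text
side [302 116  19   9 110] [310.69090909 120.54545455] 1.9088005
side [335 134  21  10 133] [344.7443609 139.       ] 1.8298345
side [440 192  29  16 251] [453.5059761  199.14342629] 1.4081664
side [319 203   9  17 102] [323.19607843 210.18627451] 1.1902304
green side [  262     0   298   282 56671] [434.54264086 102.96809656]
green side [  30  210  116  114 9775] [ 82.27856777 268.17851662]
green side [272 225  97  48 932] [321.77145923 250.43991416]
top [399  19  32  30 288] [413.85763889  34.76041667] 1.2324138
top [193  22  31  30 280] [207.96428571  37.05714286] 1.256927
top [103  24  31  30 281] [118.94661922  39.22064057] 1.2535596
top [364 179   9  11  66] [368.25757576 184.13636364] 1.1211753
green top [ 170    0  163   15 1726] [255.11471611   6.46465817]
green top [ 259   98   82   37 1878] [298.10223642 112.83759318]
green top [ 259  144   83   31 2082] [299.5975024  160.69980788]
green top [254 195  71  10 565] [289.86548673 199.70442478]
```

View pics/side0z.png

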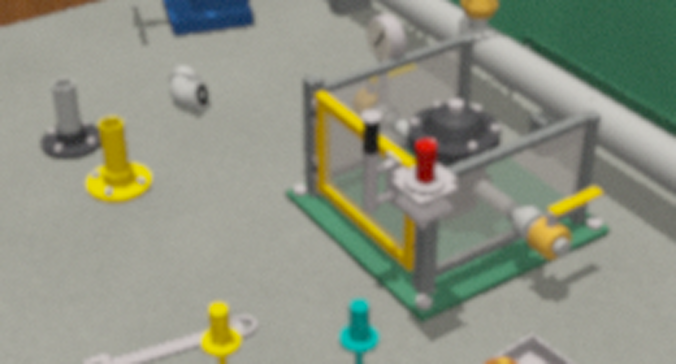

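View pics/top0z.png

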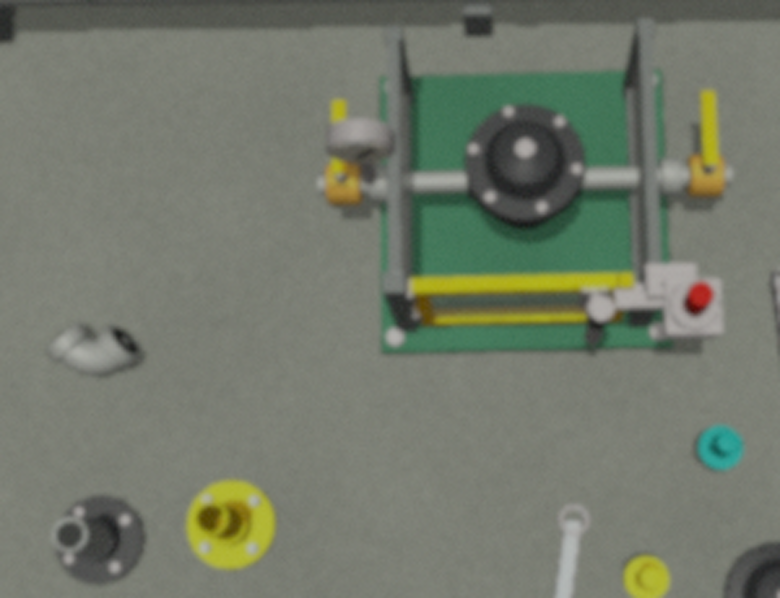

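Run:
```python
from h import *
t=camera_params('top');s=camera_params('side')
Z=lambda x,y:(100+x/2.6,70+y/2.6); S=lambda x,y:(160+x/2.6,150+y/2.6)
print('red',two(t,(368.26,184.14),s,(323.2,210.2)), onz(t,*Z(701,293),.246))
print('sleevecap',onz(t,*Z(600,306),.241),two(t,Z(600,306),s,S(371,117)))
print('holder',onz(t,*Z(70,534),.1),two(t,Z(70,534),s,S(65,84)))
C=[onz(t,*Z(*q),.012) for q in((383,352),(383,77),(660,72),(668,350))]
print(np.round(C,4))
```

```text
red (array([ 0.64122751, -0.19284233,  0.22845583]), np.float64(0.00024114837464550028)) [ 0.64052721 -0.1934107   0.246     ]
sleevecap [ 0.63116296 -0.10791932  0.241     ] (array([ 0.63188111, -0.10809159,  0.23619551]), np.float64(0.0005732170957307559))
holder [0.44758175 0.38528764 0.1       ] (array([0.4495281 , 0.38630922, 0.09502974]), np.float64(0.002504364067606026))
[[ 0.637   0.0986  0.012 ]
 [ 0.9348  0.1007  0.012 ]
 [ 0.9362 -0.1931  0.012 ]
 [ 0.6366 -0.1932  0.012 ]]
```

```bash
cat >> h.py <<'E'
def down(a):
    "tool down, jaw (z axis) at world angle a"
    z=np.array([np.cos(a),np.sin(a),0]);x=np.array([0,0,-1.]);return np.column_stack([x,np.cross(z,x),z])
def snap(name):
    s=sense();c=wristcam(s);p,d=camera('wrist');cv2.imwrite(f'pics/{name}.png',p[:,:,::-1]);np.savez(name+'.npz',p=p,d=d,K=c['K'],rotation=c['rotation'],position=c['position']);return s
E
python3 - <<'E'
from h import *
s=sense();print(np.round(s['tcp_rot'],2).tolist())
for nm,P in dict(hold=(.448,.386,.33),pin=(.64,-.193,.36),sl=(.631,-.108,.222),end=(.503,.013,.222)).items():
    for a in (0,45,90,135,180,-135,-90,-45):
        q=inverse_kinematics(P,down(np.radians(a)));print(nm,a,None if q is None else np.round(q,2))
E
```

```text
[[-0.0, -0.95, 0.32], [-0.0, 0.32, 0.95], [-1.0, -0.0, -0.0]]
hold 0 [-1.02  0.28  0.3   1.66 -0.09  1.22 -0.7 ]
hold 45 [-0.89  0.27  0.14  1.65 -0.04  1.22  0.04]
hold 90 [-0.77  0.28 -0.02  1.64  0.01  1.22  0.78]
hold 135 [-0.66  0.28 -0.15  1.64  0.05  1.23  1.53]
hold 180 [-0.55  0.29 -0.3   1.63  0.09  1.23  2.28]
hold -135 [-1.64  0.52  1.27  1.69 -0.51  1.32 -2.63]
hold -90 [-1.25  0.3   0.61  1.67 -0.18  1.22 -2.17]
hold -45 [-1.14  0.29  0.45  1.66 -0.13  1.22 -1.44]
pin 0 [-0.37  0.52  0.94  1.45 -0.42  1.39  0.59]
pin 45 [-0.36  0.51  0.92  1.45 -0.41  1.38  1.36]
pin 90 [-0.31  0.48  0.82  1.44 -0.35  1.37  2.1 ]
pin 135 [ 0.92  0.65 -1.18  1.37  0.59  1.51  2.14]
pin 180 [-0.44  0.58  1.11  1.45 -0.52  1.43 -2.47]
pin -135 [-0.44  0.58  1.11  1.45 -0.52  1.43 -1.68]
pin -90 [-0.35  0.5   0.9   1.45 -0.39  1.38 -1.01]
pin -45 [-0.36  0.51  0.93  1.45 -0.41  1.39 -0.21]
sl 0 [-0.38  0.51  0.69  1.69 -0.36  1.07  0.42]
sl 45 [-0.36  0.5   0.66  1.69 -0.34  1.07  1.19]
sl 90 [-0.3   0.48  0.57  1.69 -0.29  1.06  1.93]
sl 135 [-0.14  0.45  0.34  1.68 -0.17  1.04  2.61]
sl 180 [-0.61  0.68  1.11  1.7  -0.65  1.18 -2.46]
sl -135 [-0.61  0.68  1.11  1.7  -0.65  1.18 -1.68]
sl -90 [-0.49  0.57  0.88  1.7  -0.48  1.11 -1.04]
sl -45 [-0.42  0.53  0.76  1.69 -0.4   1.08 -0.32]
end 0 [-0.6   0.24  0.58  2.   -0.17  0.94  0.07]
end 45 [-0.52  0.24  0.49  2.   -0.14  0.94  0.82]
end 90 [-0.46  0.23  0.41  1.99 -0.11  0.94  1.58]
end 135 [-0.35  0.23  0.28  1.99 -0.08  0.94  2.33]
end 180 [ 0.8   0.47 -1.17  1.93  0.49  1.07  2.57]
end -135 [-0.99  0.38  1.13  2.02 -0.41  1.   -2.02]
end -90 [-0.81  0.29  0.85  2.01 -0.27  0.96 -1.39]
end -45 [-0.67  0.26  0.68  2.   -0.2   0.95 -0.68]
```

Run:
```python
from h import *
movep((.448,.386,.33),down(0));sleep(.15);snap('w_hold')
movep((.64,-.16,.37),down(0));sleep(.15);s=snap('w_pin');print(s['time_s'],s['position'])
```

```text
3.9167 [ 0.64030681 -0.1588001   0.36983069]
```

View pics/w_hold.png

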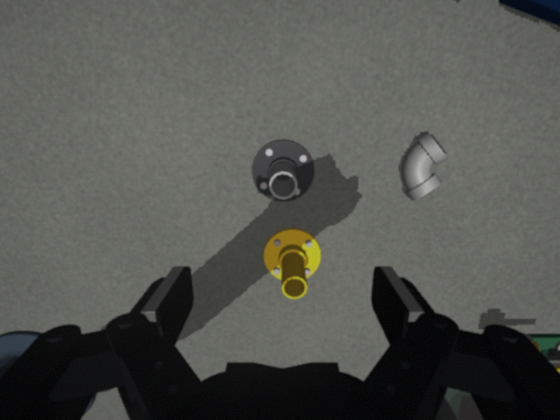

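View pics/w_pin.png

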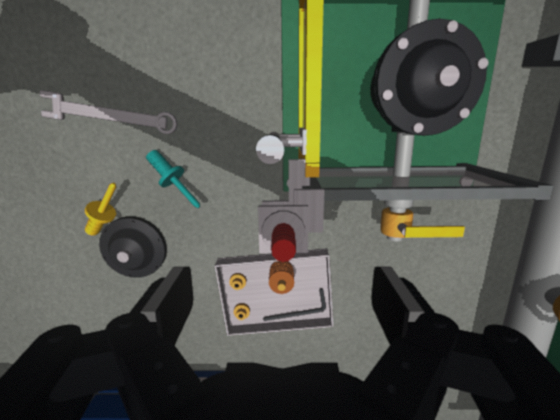

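Wrist holder view: the grey pipe mouth is at about (283,186), with the yellow decoy below it. Wrist pin view: the red head is at (284,243) and the sleeve cap at (270,149). Next I'll measure sub-pixel positions.

Run:
```python
from h import *
W=np.load('w_hold.npz');p=W['p']
cv2.imwrite('pics/z1.png',cv2.resize(p[150:220,240:330,::-1],None,fx=7,fy=7,interpolation=cv2.INTER_CUBIC))
V=np.load('w_pin.npz');q=V['p']
cv2.imwrite('pics/z2.png',cv2.resize(q[125:275,220:340,::-1],None,fx=4,fy=4,interpolation=cv2.INTER_CUBIC))
k,l,st,ce=cv2.connectedComponentsWithStats(redmask(q));print(st,ce)
# holder: depth around rim
print(np.round(W['d'][176:198:2,268:300:3],3))
```

```text
[[     0      0    560    420 234572]
 [   272    224     23     39    628]] [[279.48910356 209.40619085]
 [283.57006369 244.53980892]]
[[0.424 0.359 0.352 0.444 0.445 0.445 0.443 0.351 0.35  0.379 0.444]
 [0.426 0.351 0.354 0.446 0.445 0.445 0.444 0.444 0.352 0.359 0.444]
 [0.446 0.352 0.417 0.437 0.445 0.448 0.443 0.431 0.403 0.352 0.446]
 [0.448 0.353 0.408 0.424 0.435 0.437 0.431 0.419 0.394 0.353 0.445]
 [0.448 0.356 0.397 0.414 0.423 0.426 0.419 0.408 0.386 0.354 0.448]
 [0.448 0.356 0.39  0.403 0.409 0.414 0.409 0.397 0.379 0.355 0.447]
 [0.45  0.354 0.379 0.391 0.399 0.402 0.396 0.387 0.369 0.357 0.45 ]
 [0.45  0.355 0.37  0.381 0.389 0.39  0.388 0.38  0.364 0.356 0.444]
 [0.45  0.356 0.361 0.374 0.379 0.381 0.377 0.369 0.357 0.359 0.445]
 [0.452 0.454 0.357 0.364 0.368 0.37  0.366 0.36  0.357 0.446 0.446]
 [0.453 0.452 0.36  0.358 0.36  0.362 0.358 0.357 0.453 0.453 0.451]]
```

View pics/z1.png

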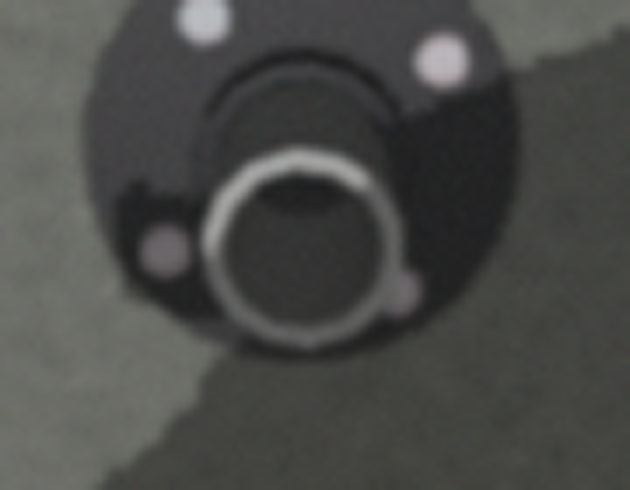

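View pics/z2.png

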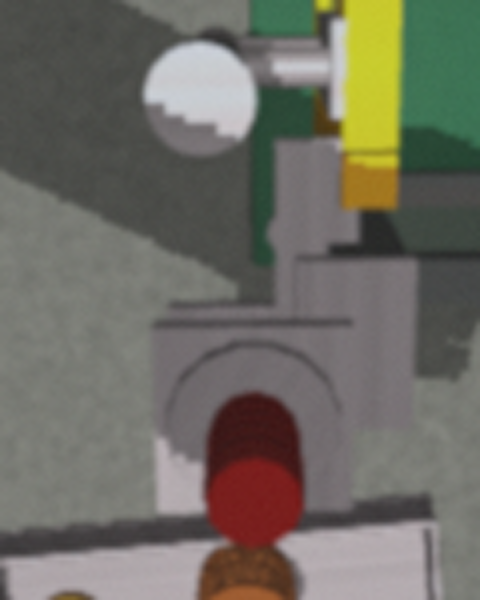

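Run:
```python
from h import *
W=np.load('w_hold.npz');V=np.load('w_pin.npz');t=camera_params('top')
print(onz(W,283.0,185.1,.1), onz(V,269.75,149.4,.241), onz(V,283.4,250.4,.246))
Z=lambda x,y:(100+x/2.6-.3,70+y/2.6-.3)
print(onz(t,*Z(70,534),.1),onz(t,*Z(600,306),.241),onz(t,*Z(701,293),.246))
```

```text
[0.44769163 0.3865155  0.1       ] [ 0.63046297 -0.10869595  0.241     ] [ 0.64140139 -0.19293194  0.246     ]
[0.44831894 0.38606333 0.1       ] [ 0.63185101 -0.10726787  0.241     ] [ 0.64121317 -0.19277194  0.246     ]
```

Run:
```python
from h import *
P=np.array([.6413,-.1928])
movep((*P,.30),down(0)); command_gripper(.06,50)
r=move_l((*P,.234),down(0),feed=.1,until_force=15);s=sense();print(r,s['position'],s['wrist_force'],s['time_s'])
if not r:
    command_gripper(0.0,50);s=sense();print(s['finger_gap'],s['wrist_force'])
    r=move_l((*P,.37),feed=.12,until_force=25);s=sense();print(r,s['position'],s['finger_gap'],s['wrist_force'],s['time_s'])
    sleep(.1);snap('w_lift');p,d=camera('side');cv2.imwrite('pics/s1.png',cv2.resize(p[100:300,150:420,::-1],None,fx=2.6,fy=2.6))
```

```text
False [ 0.64166737 -0.19310895  0.23455078] [ 0.15653151 -0.64980962  0.15906784] 5.5583
0.02081774933228326 [-1.53138128  0.01718774  3.72582912]
False [ 0.64098492 -0.19250721  0.36897694] 0.020795420543122136 [-0.19500848  0.6334769  -1.97839828] 7.275
```

View pics/s1.png

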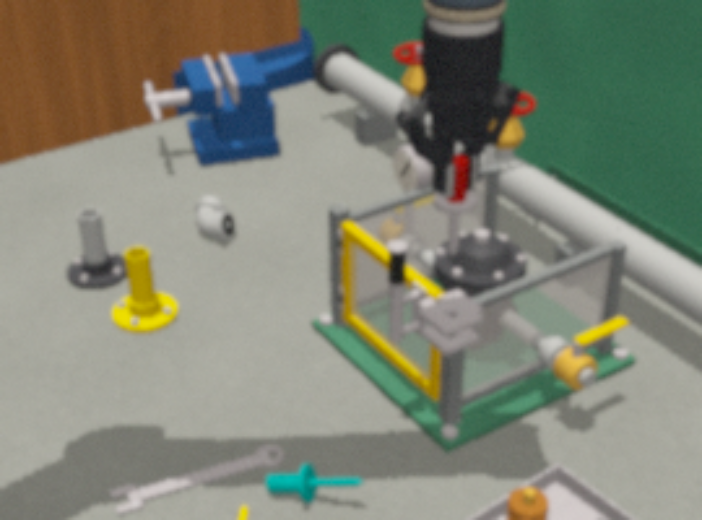

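View pics/w_lift.png

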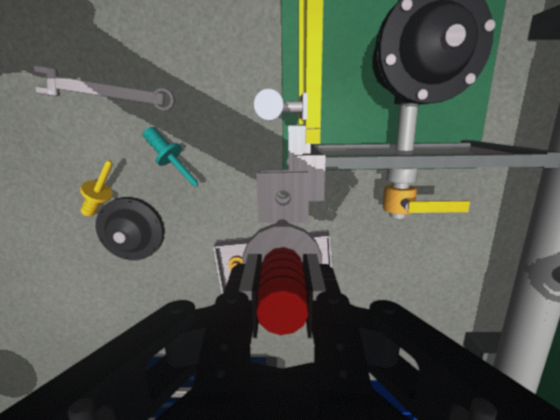

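The pin is gripped and clear. The hasp hole is empty at (283,197) in the wrist view. The two decoy pins that were balanced on their tips had already toppled by the first wrist view, before I made any contact. Next I'll carry the pin to the holder.

Run:
```python
from h import *
H=np.array([.448,.3863])
movep((*H,.34),down(0));move_l((*H,.228),down(0),feed=.12);sleep(.2)
s=snap('w_h2');print(s['time_s'],s['position'],s['finger_gap'])
for n in('side','top'):
    p,d=camera(n);np.savez(n+'2.npz',p=p,d=d)
    y,x=(150,120) if n=='side' else (220,80)
    cv2.imwrite(f'pics/{n}2.png',cv2.resize(p[y:y+90,x:x+120,::-1],None,fx=6,fy=6,interpolation=cv2.INTER_CUBIC))
```

```text
10.9417 [0.44828199 0.38652745 0.22872791] 0.020881459882386492
```

View pics/side2.png

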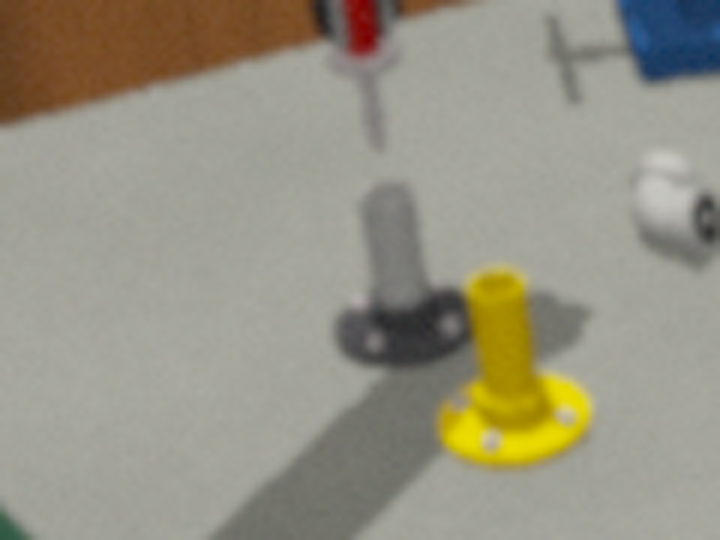

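View pics/top2.png

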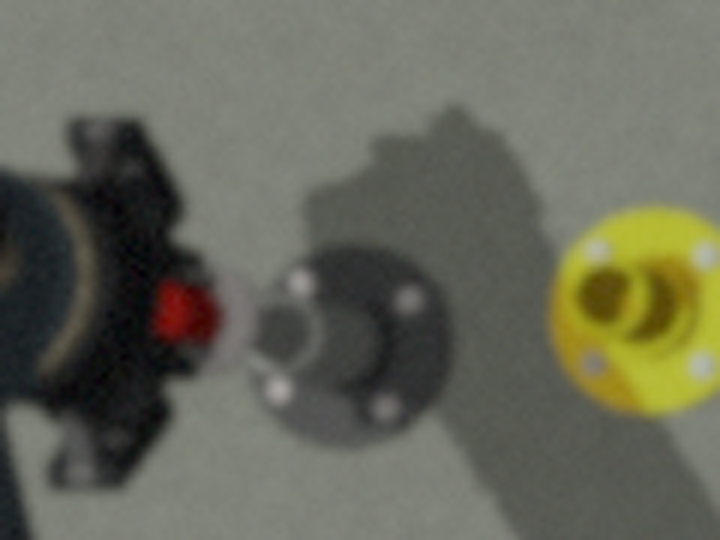

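View pics/w_h2.png

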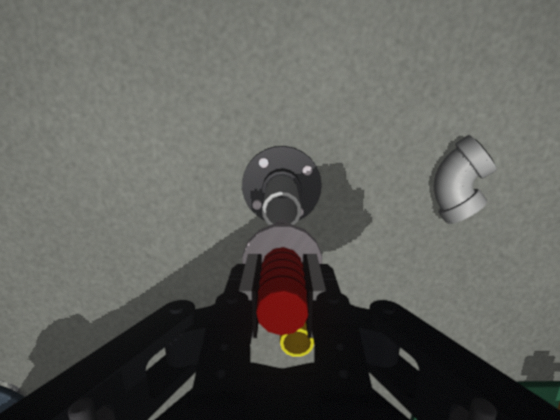

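Run:
```python
from h import *
s=camera_params('side')
q=lambda X:(proj(s,X)-[120,150]+.42)*6
for X in((.4483,.3865,.1307),(.4483,.3865,.1907),(.448,.3863,.1)):print(q(X))
```

```text
[379.28122161 145.75643646]
[364.90248434  56.50149725]
[386.06060121 190.24722195]
```

The side view shows the shank tip at (378,147), matching the prediction of (379,146), and the pin hangs parallel to the pipe. Lowering now.

Run:
```python
from h import *
H=np.array([.448,.3863])
r=move_l((*H,.15),down(0),feed=.1,until_force=12);s=sense();print(r,s['position'],s['wrist_force'])
if not r:
    r=move_l((*H,.132),down(0),feed=.03,until_force=6);s=sense();print(r,s['position'],s['wrist_force'],s['time_s'])
```

```text
False [0.4485152  0.38654157 0.15058397] [-0.23705397 -0.7798229  -1.72681825]
True [0.44815509 0.38653193 0.138711  ] [-0.78669481 -0.32221271  4.76677057] 12.475
```

Contact came at z = 0.1387, which is the expected seat height. Release, retreat and check.

Run:
```python
from h import *
command_gripper(.05);sleep(.1)
move_l((.448,.3863,.30),feed=.2);sleep(.1);s=snap('w_h3');print(s['time_s'])
p,d=camera('side');cv2.imwrite('pics/side3.png',cv2.resize(p[150:240,120:240,::-1],None,fx=6,fy=6,interpolation=cv2.INTER_CUBIC))
k,l,st,ce=cv2.connectedComponentsWithStats(redmask(p));print(ce[st[:,4]>20],st[st[:,4]>20])
c=camera_params('side');print([proj(c,(.448,.3863,z)) for z in(.106,.128,.15)])
```

```text
14.025
[[279.2768644  209.59863206]
 [310.61818182 120.43636364]
 [344.79389313 139.12977099]
 [182.6744186  174.72093023]
 [453.515625   199.2109375 ]] [[     0      0    560    420 234660]
 [   301    116     20      9    110]
 [   335    134     21     10    131]
 [   180    170      6     11     43]
 [   440    192     29     16    256]]
[array([183.69327603, 179.86003232]), array([182.84098469, 174.5726358 ]), array([181.97528861, 169.20207977])]
```

View pics/side3.png

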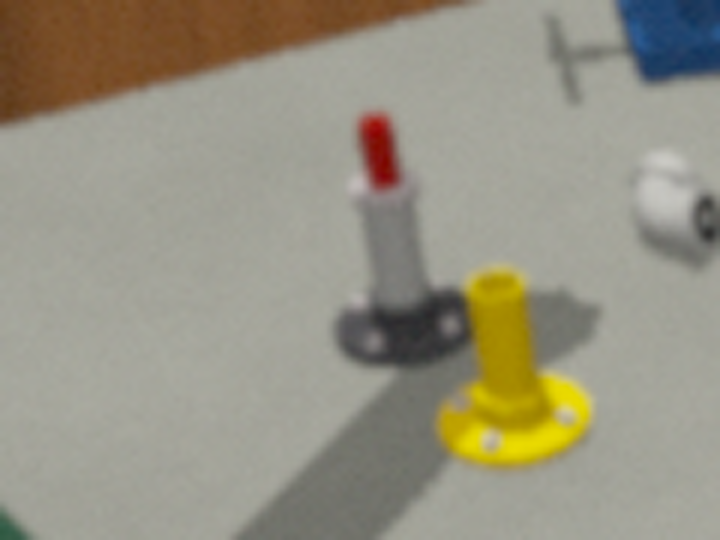

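View pics/w_h3.png

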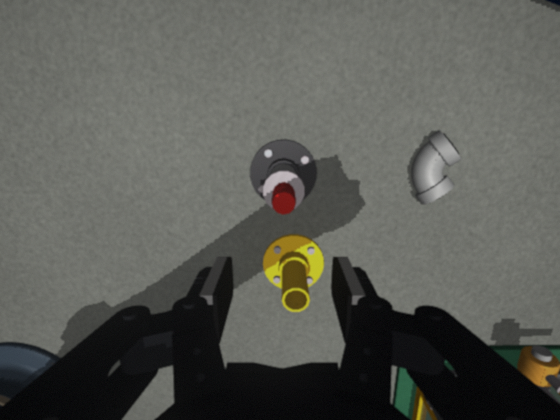

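The pin stands upright, with its collar on the rim. The red centroid is at (182.7,174.7) and the prediction was (182.8,174.6). Now the sleeve.

```bash
cat >> h.py <<'E'
SL=np.array([.6312,-.108]);HG=SL+[.04,.17]
def arc(th,z=.224):
    v=SL-HG;c,s=np.cos(th),np.sin(th);p=HG+[c*v[0]+s*v[1],-s*v[0]+c*v[1]]
    return (*p,z),down(np.radians(-13.2)-th)
E
python3 - <<'E'
from h import *
p,R=arc(0);print(p,[inverse_kinematics(*arc(t)) is not None for t in np.radians([0,30,60])])
movep((p[0],p[1],.32),R);sleep(.1);snap('w_s0')
command_gripper(.06,60)
r=move_l(p,R,feed=.1,until_force=12);s=sense();print(r,s['position'],s['wrist_force'],s['time_s'])
E
```

```text
(np.float64(0.6312), np.float64(-0.108), 0.224) [True, True, True]
False [ 0.63161431 -0.10829597  0.22474671] [-0.17108263  0.54427236 -0.52337899] 17.5583
```

View pics/w_s0.png

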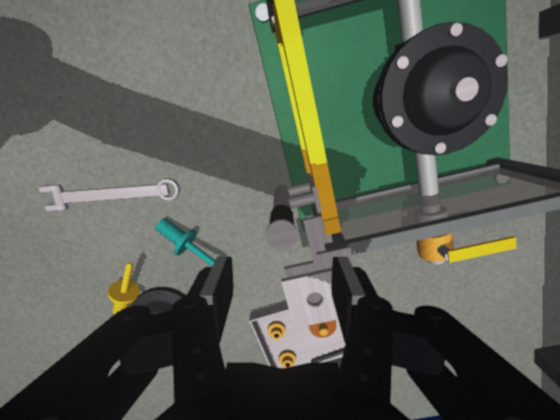

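The sleeve cap at (281,233) sits centred between the fingers. Grip it and open slowly.

Run:
```python
from h import *
command_gripper(0,60);s=sense();print(s['finger_gap'],np.round(s['wrist_force'],1),s['time_s'])
if .014<s['finger_gap']<.024:
    for d in (4,8,12,18):
        move_l(*arc(np.radians(d)),feed=.06);s=sense();print(d,np.round(s['position'],4),np.round(s['wrist_force'],1),round(s['finger_gap'],4),s['time_s'])
        if np.linalg.norm(s['wrist_force'])>30:break
    snap('w_s1')
```

```text
0.017602391514550824 [-2.6  1.1  5.3] 18.0167
4 [ 0.6205 -0.1053  0.2246] [ 2.8 -2.3  2.6] 0.0172 18.3667
8 [ 0.6086 -0.1014  0.2246] [ 1.3 -1.9  4.5] 0.0172 18.7167
12 [ 0.5971 -0.0968  0.2245] [ 1.5 -3.3  5.3] 0.0175 19.0667
18 [ 0.5808 -0.0883  0.2245] [ 1.3 -3.4  5.6] 0.0178 19.525
```

View pics/w_s1.png

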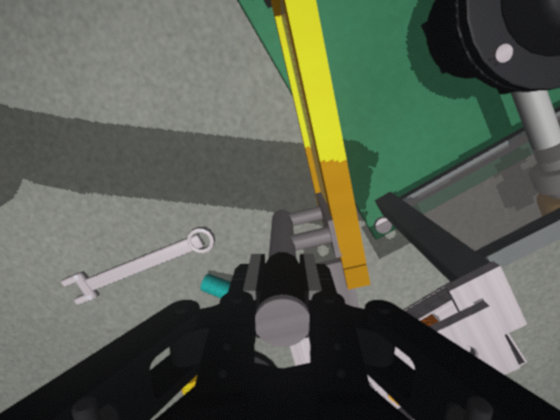

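The guard is opening with the sleeve firmly held, and the forces are small. Continuing to 60°.

Run:
```python
from h import *
for d in (24,30,36,42,48,54,60):
    move_l(*arc(np.radians(d)),feed=.06);s=sense();print(d,np.round(s['position'],4),np.round(s['wrist_force'],1),round(s['finger_gap'],4),s['time_s'])
    if np.linalg.norm(s['wrist_force'])>30:break
sleep(.4);s=snap('w_s2');v=s['position'][:2]-HG
print(s['position'],np.hypot(*v),np.degrees(np.arctan2(-.17,-.04)-np.arctan2(v[1],v[0]))%360,s['wrist_force'])
for n in('side','top'):
    p,d=camera(n);np.savez(n+'4.npz',p=p,d=d)
    y,x=(130,150) if n=='side' else (80,110)
    cv2.imwrite(f'pics/{n}4.png',cv2.resize(p[y:y+200,x:x+270,::-1],None,fx=2.8,fy=2.8,interpolation=cv2.INTER_CUBIC))
```

```text
24 [ 0.5655 -0.0783  0.2245] [ 1.  -4.2  5.4] 0.0176 20.0333
30 [ 0.5514 -0.0668  0.2245] [ 1.  -4.5  5.9] 0.0176 20.4917
36 [ 0.5385 -0.0538  0.2245] [ 1.  -4.6  5.6] 0.0177 20.95
42 [ 0.5271 -0.0396  0.2245] [-0.3 -5.4  7.9] 0.0177 21.4083
48 [ 0.5173 -0.0243  0.2245] [-1.1 -6.1  7. ] 0.0178 21.8667
54 [ 0.5091 -0.008   0.2245] [-2.6 -6.3  9. ] 0.0171 22.325
60 [0.5027 0.0091 0.2244] [-3.2 -8.  10. ] 0.0179 22.7833
[0.50275364 0.0088803  0.22444179] 0.17662355359073192 59.25676736302039 [-4.05894174 -7.07903243 10.493604  ]
```

View pics/side4.png

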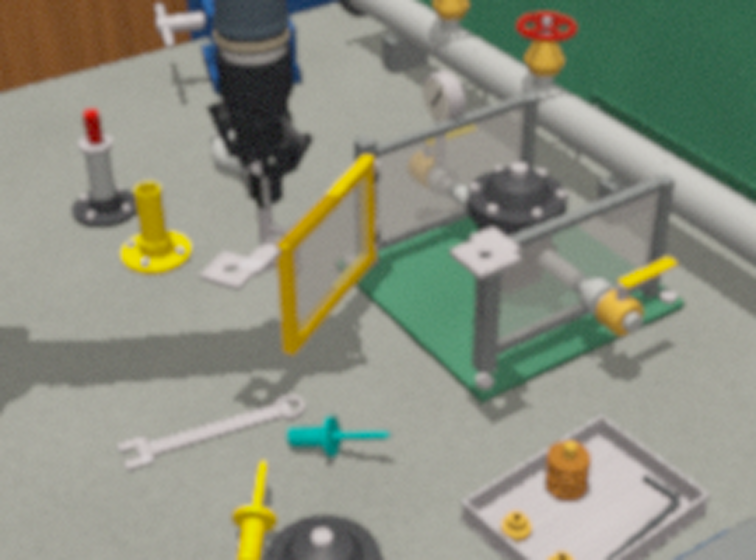

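View pics/top4.png

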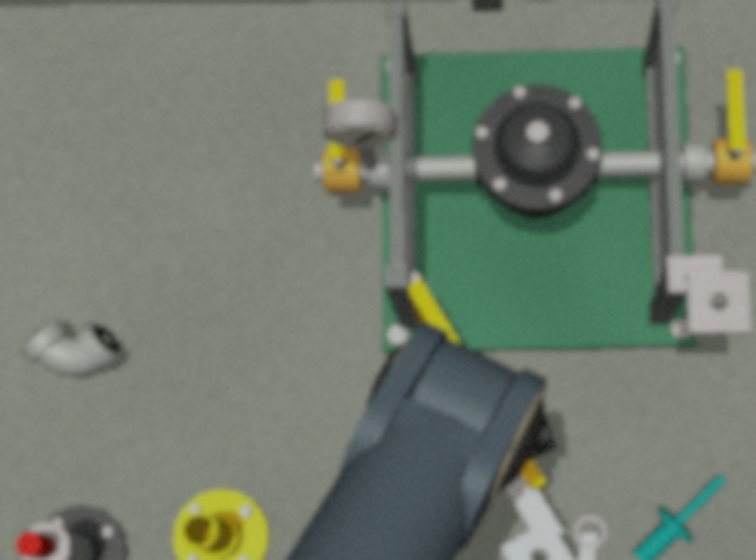

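View pics/w_s2.png

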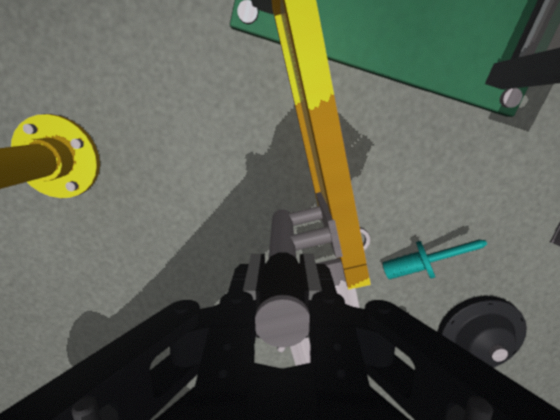

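The guard is close to 60° and TCP kinematics give 59.3°. I'll cross-check with the direction of the yellow top rail in the wrist view, which is at z = 0.175.

Run:
```python
from h import *
def rail(f,rows,lo,hi):
    W=np.load(f);h=cv2.cvtColor(W['p'],cv2.COLOR_RGB2HSV)
    m=(h[...,0]>12)&(h[...,0]<35)&(h[...,1]>130)&(h[...,2]>60)
    pts=[]
    for v in rows:
        x=np.where(m[v,lo:hi])[0]
        if len(x): pts.append(onz(W,lo+x.max()+.5,v,.175)[:2])
    pts=np.array(pts,np.float32);vx,vy,x0,y0=cv2.fitLine(pts,cv2.DIST_HUBER,0,.001,.001).ravel()
    if vy>0 and abs(vy)>abs(vx) or (abs(vx)>=abs(vy) and vx>0):vx,vy=-vx,-vy
    return np.degrees(np.arctan2(vy,vx)),pts[0],pts[-1]
a=rail('w_pin.npz',range(5,165,4),290,335);b=rail('w_s1.npz',range(5,275,5),280,385);c=rail('w_s2.npz',range(5,275,5),280,385)
print(a,b,c,'18deg:',(a[0]-b[0])%360,'60:',(a[0]-c[0])%360)
```

```text
(np.float32(-89.18988), array([0.67538446, 0.00919981], dtype=float32), array([ 0.67787856, -0.12706703], dtype=float32)) (np.float32(-106.96463), array([0.65950966, 0.00998083], dtype=float32), array([ 0.6180353 , -0.12637597], dtype=float32)) (np.float32(-149.033), array([0.62690526, 0.02892976], dtype=float32), array([ 0.5048843 , -0.04448995], dtype=float32)) 18deg: 17.77475 60: 59.843124
```

Run:
```python
from h import *
move_l(*arc(np.radians(60.5)),feed=.03);sleep(.5)
s=snap('w_s3');v=s['position'][:2]-HG
print(s['position'],np.degrees(np.arctan2(-.17,-.04)-np.arctan2(v[1],v[0]))%360,s['wrist_force'],s['finger_gap'],s['time_s'])
W=np.load('w_s3.npz');h=cv2.cvtColor(W['p'],cv2.COLOR_RGB2HSV);m=(h[...,0]>12)&(h[...,0]<35)&(h[...,1]>130)&(h[...,2]>60)
P=np.array([onz(W,280+np.where(m[r,280:385])[0].max()+.5,r,.175)[:2] for r in range(5,275,5)],np.float32)
f=cv2.fitLine(P,cv2.DIST_HUBER,0,.001,.001).ravel();print((-89.19+180-np.degrees(np.arctan2(abs(f[1]),abs(f[0]))))%180)
p,d=camera('side');k,l,st,ce=cv2.connectedComponentsWithStats(redmask(p));print(np.round(ce[st[:,4]>20],1).tolist())
```

```text
[0.50231709 0.01030415 0.22443468] 59.739885779777254 [-2.59759678 -7.10586503 10.42861649] 0.01780314881079679 24.0833
60.343742
[[279.3, 209.6], [310.7, 120.5], [344.8, 139.1], [182.7, 174.3], [453.5, 199.2]]
```

The two angle estimates, 59.7° and 60.3°, bracket 60°. The grip is firm and the pin hasn't moved. Handing in.

Run:
```python
from rig import *
finish_job()
```

```text
the job is handed in; nothing more can be done
```

I parked the red pin in the grey pipe holder, then swung the guard open to about 60°. I handed the job in at about 24 s with the gripper still holding the sleeve.

- **Pin:** it stands upright with its collar on the rim. The red head was within about 0.3 px of where it should appear in the side camera. Contact came at the expected height, with the tool centre point (TCP) at z = 0.1387 m.
- **Guard angle:** the arm's own position gives 59.7° and the direction of the yellow rail in the wrist picture gives 60.3°. They differ by 0.6° and bracket 60°.
- **Grip:** the finger gap on the sleeve was steady at 17.8 mm and the wrist force was about 13 N. That includes about 10 N upward whose cause I did not pin down.
- **Other things on the bench:** in the first pictures the teal and yellow decoy pins stood on their tips. Both were lying down by the first wrist view of that area at about 4 s, before the gripper had touched anything. I left them there. The other loose parts looked undisturbed in the pictures, but I did not measure them.

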